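# Coating gauge: zero it, then hold it on the cupboard front

## Robot

A 6-joint arm with a two-finger parallel gripper is mounted at the origin on the work surface. World frame = base frame: x ahead of the robot, y to its left, z up, the work surface at z = 0. Lengths are in m, angles in rad, forces in N, time in s.
With the tool pointing down it reaches from about 0.375 to 0.9 m from the base axis. Payload 3.1 kg.
Tool frame: the origin (TCP) lies midway between the tips of the shut fingers; the grasp point (between the pads) lies 19 mm behind it; x points along the fingers, z is the direction in which the jaws open and shut, and the axes are right-handed (so a half turn about x gives the same grasp; the last joint's range is limited). The gripper opens to 87 mm and grips with 3 to 60 N. Pads are 19 mm wide; open, the fingers measure 117 mm over their backs; the gripper's body (75 mm by 190 mm) begins 51 mm behind the grasp point.
Start: joints at [1.117, 0.527, 1.433, -0, 1.181, -0.178], TCP at [0.17, 0.601, 0.223] pointing down, gripper open.
Joint ranges: [-3.08, 3.08], [-0.75, 2.2], [0.22, 2.44], [-1.43, 4.57], [0, 2.65], [-2.85, 2.85]. Speed limits (rad/s): [2.79, 2.79, 3.14, 3.14, 3.14, 3.14].

## Interface

Orientations are given as a unit quaternion [x, y, z, w].
In Python, from rig import readout, imaging, robot gives the robot as it stands. The module is installed in compiled form; this text tells all that it offers.
- The arm moves only by the tool play_rows, never from a script. Its argument "rows" is text: rows parted by semicolons, each of 7 numbers parted by spaces: the turn, a rotation vector about the tool's x, y, z in rad, then the shift along the tool's x, y, z in mm, then the closure, from 0 (fully open) to 1 (shut). In form: ax ay az tx ty tz gripper; .... A call has 1 to 8 rows; each row shifts and turns the commanded pose from where the row before left it, along the tool's axes as they then stand; what a row does not reach is not made up. A row lasts 1/12 s, in which the tool goes at most 41.7 mm and 7.16 degrees, less where a joint would pass 70% of its speed; a pose out of reach is approached as far as the arm can. A call with a gripper value outside its range is refused whole. The fingers move at their own pace and stop on an object; "squeeze" is the grip in N (left out, the last holds). Time passes only in rows, so rows that do not move let the fingers close. It gives the time, the measured TCP pose, the force and the opening at its end, in the units of the state.
- readout.get_obs(): the state, without advancing time (a new reading comes with each control period).
- imaging.camera(name): name is "scene" or "top" or "wrist"; returns the picture (480x640x3 uint8, blue, green, red); there is no depth.
- imaging.camera_info(name): a dict with "K" (3x3 intrinsics, pixels), "world_to_cam" (4x4, takes a point from world to camera coordinates). Camera axes: x right, y down, z forward; pixel columns grow to the right and rows downward; lengths in m; the calibration is good to about 2 mm. A picture is of the moment at which its call begins: read the wrist's pose just before it. camera_info takes no time and is no camera call; for the wrist camera it gives the pose at the moment of the call.
- robot.hand_in(): hands the job in, once; it reports no verdict.
The state is a dict: "time": time; "q": joint angles; "joint_velocities": joint speeds; "joint_torque": joint torques, N m; "position": TCP position; "tool_rot": TCP orientation; "ft_force": force on the tool from outside, world axes, zero at the start; "moment": the same for the moment, N m; "grip_width": finger opening in m.
Only numpy, scipy, OpenCV 4.12 (cv2) and the standard library are available. Lean on these libraries where they do the work, as an engineer would, in place of code of your own. Each camera call takes 0.05 s, during which the arm holds its last target. There are 200 camera calls.

## Task

Take the hand-held coating gauge out of its dock and zero it: hold it upright with its spring foot on the middle of the round steel zero disc, foot gently pressed about half-way in, for about a second. Then set the foot on the centre of the ring mark (not the cross) on the sloping cupboard front, with the gauge square to the front and the foot again gently pressed about half-way in, and keep it there: the program finishes while still holding the gauge in that position. Leave the bottle, wine glass, stopper and sink plug alone.

Things in the scene. Friction and masses are not known exactly. Their poses are not given: they have to be found in the camera images.
- gauge_centre (a point): Loose coating gauge, 0.2 kg, upright in its dock; this point is the centre of its grey handle, 30 (gauge x) by 46 (y) by 72 mm high (z, away from the foot), screen on top. Grip it across the 30 mm. Below the handle: collar 42 mm wide, 8 thick, resting on the dock; barrel 24 mm wide, 30 long; spring foot 14 mm wide, 18 out of the barrel when free, its underside then 92 mm below this point.
- gauge_foot (a point): Centre of the flat underside of the gauge's spring foot; axes parallel to the gauge's. It slides up into the barrel when pressed.
- plunger (a joint): How far the spring foot is pressed in, m: 0 free, 0.014 fully in. It needs about 1.2 N to start moving and 6.8 N to go fully in (400 N/m); half-way is 0.007 at about 4 N.
- dock: Black block 80 by 80 mm, 60 mm high, fixed to the counter; origin at the centre of its underside, z up. An upright through hole of 28 mm in its middle takes the gauge's barrel and foot, which reach 48 mm down into it.
- zero_top (a point): Centre of the top face of the zero disc: a bare steel disc 60 mm across on a thin rubber foot 72 mm across, fixed to the counter, top face level and 17 mm above the counter.
- front: White cupboard front, 170 by 240 by 16 mm, on a fixed aluminium rest. Origin: middle of the lower edge's underside, on the hinge 24 mm above the counter; x up the slope (away from the robot), y along the lower edge, z square out of the painted face (16 mm above the origin). Slopes 0.15 to 0.40 rad; stiff hinge. Bar handle 31 mm proud, 148 mm up the slope; a 105 mm tall cheek beside each side.
- ring_mark (a point): Centre of the ring mark on the painted face of the front: a dark ring 30 mm outside, 23 mm inside diameter, 65 mm up the slope from the lower edge. Its z axis points square out of the face, its x up the slope. A cross mark, which is not to be measured, lies 55 mm from it along -y.
- bottle: Bystander: dark green wine bottle, 72 mm across, 290 mm tall, origin at the centre of its base.
- wineglass: Bystander: stemmed wine glass, 72 mm across, 155 mm tall, origin at the centre of its base.
- stopper: Bystander: black-capped cork stopper standing cap down, 30 mm across, 34 mm tall, origin at the centre of its base.
- plug: Bystander: black rubber sink plug, 64 mm across, 28 mm tall, origin at the centre of its base.

How it is judged:
On the way:
1. gauge held upright on the middle of the zero disc, foot about half pressed in (distance between gauge_foot and zero_top below 0.012 m and angle between gauge_centre's own z axis and vertical below 0.14 rad and value of joint plunger between 0.003 and 0.0115 m and contact force between gauge and zero_disc above 1 N), for 0.5 s.
At the end, for the whole second after the job is handed in: The gripper holds the gauge still (under 20 mm/s) with the foot's centre within 9 mm of the ring mark's centre, the gauge square to the front within 0.14 rad, the foot pressed in 3 to 11.5 mm and pushing on the front with 1 to 10 N (distance between gauge_foot and ring_mark below 0.009 m and angle between the z axis of gauge_centre and the z axis of ring_mark, either way round below 0.14 rad and value of joint plunger between 0.003 and 0.0115 m and contact force between gauge and front between 1 and 10 N and contact force between the fingers and gauge above 1 N and linear speed of gauge below 0.02 m/s); the arm keeps its last pose, push and grip.
It fails at once if the zero disc or the cupboard front was pushed hard (over 20 N) (contact force between gauge and zero_disc above 20 N or contact force between gauge and front above 20 N).
It fails at once if a bystander was disturbed (moved over 20 mm) (distance of any of bottle, wineglass, stopper, plug from where it was at the start of the episode above 0.02 m).
It also fails if it takes over 45 s, if anything falls off the work surface, if the arm or the gripper's body presses on something with over 40 N, if the wrist force passes 120 N, or if a joint passes its speed limit or range.

## Working session

There is one attempt and no reset: what is moved stays moved. The work goes in short steps, Python scripts to look and compute and a tool call to move; the robot and the scene stay as the last step left them, time stands still between calls to the robot, and variables do not carry over. Pictures are saved under pics/ and viewed, about 8 in all and at most 12, crops included, and the job is handed in when it is done.

Besides the shell and the picture viewer there is one more tool, called as name(argument=value, ...) on one line, values as JSON. play_rows: Moves the arm, as the interface text tells. Its arguments: {"type":"object","properties":{"rows":{"type":"string"},"squeeze":{"type":"number"}},"required":["rows"]}

```bash
mkdir -p pics; cat > h.py <<'E'
import numpy as np, cv2
from scipy.spatial.transform import Rotation as R
from rig import readout, imaging, robot
def snap(n,f):
    i=imaging.camera_info(n); im=imaging.camera(n); cv2.imwrite(f'pics/{f}.png',im); np.savez(f'pics/{f}.npz',K=i['K'],T=i['world_to_cam']); return im
def load(f):
    d=np.load(f'pics/{f}.npz'); return cv2.imread(f'pics/{f}.png'),d['K'],d['T']
def ray(f,uv):
    _,K,T=load(f); d=T[:3,:3].T@np.linalg.inv(K)@np.array([*uv,1.]); return -T[:3,:3].T@T[:3,3], d
def onz(f,uv,z):
    o,d=ray(f,uv); return o+d*(z-o[2])/d[2]
def tri(a,ua,b,ub):
    o,d=ray(a,ua);p,e=ray(b,ub);s=np.linalg.lstsq(np.c_[d,-e],p-o,rcond=None)[0]
    x,y=o+d*s[0],p+e*s[1]; return (x+y)/2,np.linalg.norm(x-y)
def proj(f,X):
    _,K,T=load(f); c=K@(T[:3,:3]@np.array(X)+T[:3,3]); return c[:2]/c[2]
E
python3 - <<'E'
from h import *
np.set_printoptions(precision=4,suppress=True)
snap('scene','s0');snap('top','t0');snap('wrist','w0')
for f in('s0','t0','w0'): print(ray(f,(320,240)),load(f)[1][0,0])
o=readout.get_obs();print(o)
print(R.from_quat(o['tool_rot']).as_matrix())
E
```

```text
(array([1.2438, 0.2251, 0.873 ]), array([-0.6196, -0.2372, -0.7483])) 563.4138937760799
(array([ 0.4934, -0.0117,  0.9731]), array([ 0.1269,  0.0031, -0.9921])) 537.7566379628258
(array([0.1039, 0.6185, 0.3843]), array([ 0.2383, -0.0562, -0.9697])) 369.265413852525
{'time': 0.15, 'q': array([ 1.1165,  0.5283,  1.4336,  0.    ,  1.1814, -0.1785]), 'joint_velocities': array([ 0.0001, -0.0012, -0.0047,  0.0004,  0.0006, -0.0019]), 'joint_torque': array([  0.001 , -44.0428, -17.6843,   0.0634,   0.0552,  -0.0001]), 'position': array([0.1699, 0.6009, 0.2218]), 'tool_rot': array([-0.4268,  0.5645,  0.4262,  0.5635]), 'ft_force': array([ 0.8165,  0.1382, -0.1782]), 'moment': array([-0.0143, -0.0218,  0.003 ]), 'grip_width': 0.08746498191012396}
[[-0.0007 -0.9622  0.2723]
 [-0.0015  0.2723  0.9622]
 [-1.      0.0003 -0.0017]]
```

View pics/t0.png

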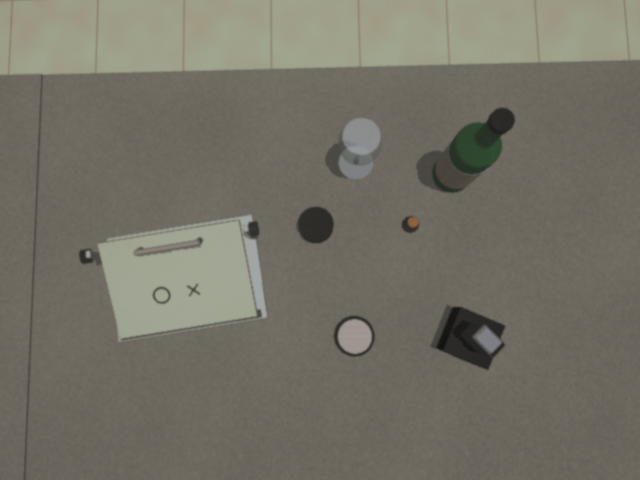

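View pics/s0.png

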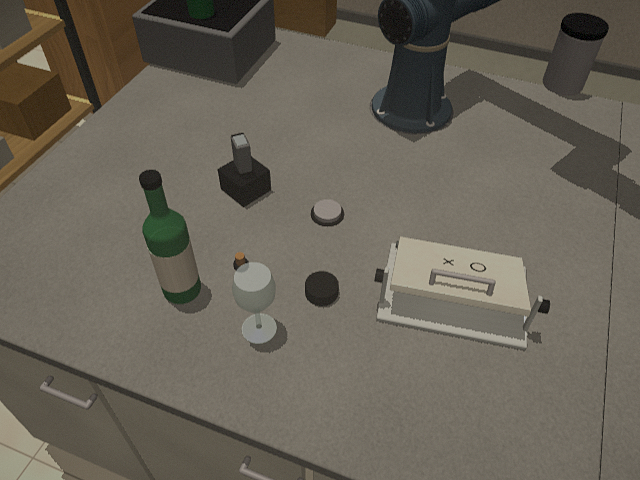

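Top view: gauge in dock at about (480,340), disc at (354,336), ring at (161,295), cross at (194,290), sink plug at (316,225), stopper at (412,223). Scene view: ring at (478,267), disc at (327,212), gauge at (241,150). Next I'll measure precisely.

```bash
python3 - <<'E'
from h import *
t=load('t0')[0]; s=load('s0')[0]
a=cv2.resize(t[295:380,425:520],None,fx=4,fy=4,interpolation=3)
b=cv2.resize(t[205:350,75:275],None,fx=4,fy=4,interpolation=3)[:,:400+400]
c=cv2.resize(s[120:210,210:280],None,fx=4,fy=4,interpolation=3)
d=cv2.resize(s[230:350,370:555],None,fx=2,fy=2,interpolation=3)
can=np.zeros((600,800,3),np.uint8)
b=cv2.resize(t[205:350,75:275],None,fx=2,fy=2,interpolation=3)
can[:340,:380]=a; can[:360,400:680]=c; can[360:600,0:370]=d
can[365:600,380:780]=b[55:290]
cv2.imwrite('pics/c0.png',can)
# ring & disc: ellipses from contours
def find(img,x0,y0,x1,y1,thr,inv):
    g=cv2.cvtColor(img[y0:y1,x0:x1],6); g=cv2.resize(g,None,fx=4,fy=4,interpolation=2)
    m=((g<thr) if inv else (g>thr)).astype(np.uint8)
    cs,_=cv2.findContours(m,0,1)
    for k in cs:
        if len(k)>20 and cv2.contourArea(k)>150:
            e=cv2.fitEllipse(k); print(thr,((np.array(e[0])+.5)/4-.5+[x0,y0]).round(2),np.array(e[1]).round(1)/4)
print('ring t');find(t,148,282,176,308,120,1)
print('ring s');find(s,465,258,490,276,120,1)
print('disc t');find(t,330,312,380,360,120,0)
print('disc s');find(s,305,195,350,228,120,0)
E
```

```text
ring t
120 [161.18 294.8 ] [16.7 17.6]
ring s
120 [477.62 266.76] [ 8.    15.225]
disc t
120 [354.37 336.02] [32.8   33.425]
disc s
120 [326.98 208.44] [19.85  27.075]
```

View pics/c0.png

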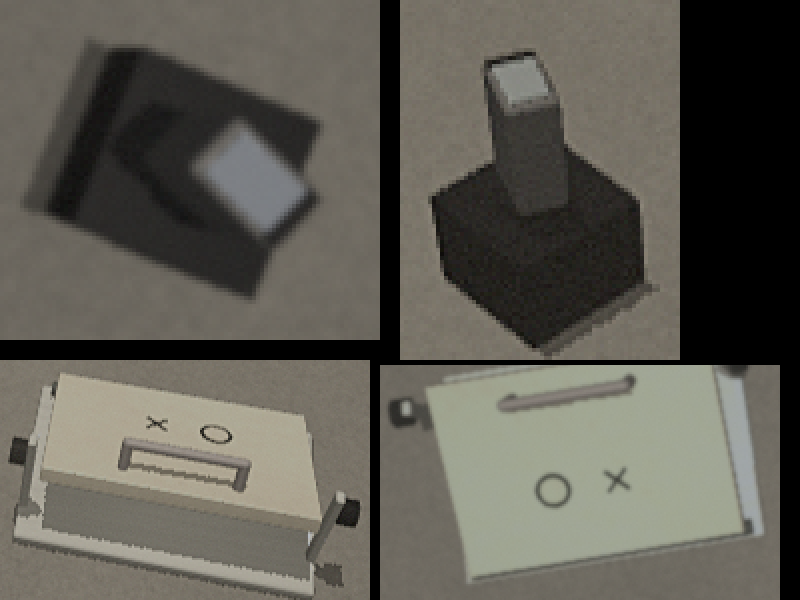

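Crops: the gauge's screen corners are clear in both views and its yaw differs from the dock's. The front's four corners are visible in both views. I'll triangulate these.

```bash
python3 - <<'E'
from h import *
np.set_printoptions(precision=4,suppress=True)
r,e=tri('t0',(161.18,294.8),'s0',(477.62,266.76)); print('ring',r,e)
print('disc',onz('t0',(354.37,336.02),.017),onz('s0',(326.98,208.44),.017),tri('t0',(354.37,336.02),'s0',(326.98,208.44)))
P=[tri('t0',a,'s0',b) for a,b in [((119,340),(521.5,258)),((257.5,316.5),(401,237)),((98.5,244),(530,311)),((243,222),(391,285))]]
for p in P: print(p)
LL,LR,UL,UR=[p[0] for p in P]
ux=(UL+UR-LL-LR)/2; uy=(LL-LR+UL-UR)/2; print(np.linalg.norm(ux),np.linalg.norm(uy))
n=np.cross(ux,uy);n/=np.linalg.norm(n);print('n',n,'slope',np.arccos(n[2]),'yaw y',np.degrees(np.arctan2(uy[1],uy[0])), 'n az',np.degrees(np.arctan2(n[1],n[0])))
c=np.array([(240,120),(192,170),(265,240),(312,190)])/4+[425,295]
W=np.array([onz('t0',u,.14) for u in c]);print(W,W.mean(0))
d=W[2]-W[1]+W[3]-W[0];print('long dir',np.degrees(np.arctan2(d[1],d[0])),np.linalg.norm(d)/2,np.linalg.norm(W[0]-W[1]))
c=np.array([(240,110),(188,170),(265,243),(318,190)])
c=np.array([(485,62),(535,52),(562,95),(500,112)])/4+[-100+210,120]
W=np.array([onz('s0',u,.14) for u in c]);print(W,W.mean(0))
c=np.array([(145,47),(322,122),(255,298),(77,218)])/4+[425,295]
W=np.array([onz('t0',u,.06) for u in c]);print('dock',W,W.mean(0))
E
```

```text
ring [0.521  0.2637 0.0579] 0.0005611985707269168
disc [ 0.4449 -0.0662  0.017 ] [ 0.4455 -0.0655  0.017 ] (array([ 0.4448, -0.066 ,  0.0161]), np.float64(0.0004535435634316964))
(array([0.445 , 0.3417, 0.0341]), np.float64(0.0021506236456579654))
(array([0.4809, 0.1044, 0.0331]), np.float64(0.004952884307944137))
(array([0.6068, 0.3637, 0.0836]), np.float64(0.0013635764139608459))
(array([0.6396, 0.1245, 0.079 ]), np.float64(0.008352035725089507))
0.16849997973796818 0.2407399543600841
n [-0.2788 -0.0512  0.959 ] slope 0.2874136365941023 yaw y 98.19673813176738 n az -169.59201863788059
[[ 0.4649 -0.2585  0.14  ]
 [ 0.4463 -0.2394  0.14  ]
 [ 0.4198 -0.2656  0.14  ]
 [ 0.4382 -0.2844  0.14  ]] [ 0.4423 -0.262   0.14  ]
long dir -135.65350409396115 0.037236869115393506 0.026649226943990467
[[ 0.4365 -0.284   0.14  ]
 [ 0.4192 -0.2639  0.14  ]
 [ 0.4456 -0.2353  0.14  ]
 [ 0.4696 -0.2583  0.14  ]] [ 0.4427 -0.2604  0.14  ]
dock [[ 0.4931 -0.2441  0.06  ]
 [ 0.4608 -0.3162  0.06  ]
 [ 0.3892 -0.2847  0.06  ]
 [ 0.4228 -0.2127  0.06  ]] [ 0.4415 -0.2644  0.06  ]
```

```bash
cat > plan.py <<'E'
from h import *
from scipy.linalg import logm,expm
np.set_printoptions(precision=4,suppress=True)
def T(p,Rm): M=np.eye(4);M[:3,:3]=Rm;M[:3,3]=p;return M
def cur(): o=readout.get_obs();return T(o['position'],R.from_quat(o['tool_rot']).as_matrix())
def tool(approach,jaw):
    x=np.array(approach)/np.linalg.norm(approach);z=jaw-x*(x@jaw);z/=np.linalg.norm(z);return np.c_[x,np.cross(z,x),z]
def az(d): return np.array([np.cos(np.radians(d)),np.sin(np.radians(d)),0.])
DOWN=np.array([0,0,-1.])
def plan(goal,N,start=None):
    S=cur() if start is None else start
    E=np.real(expm(logm(np.linalg.inv(S)@goal)/N)); rv=R.from_matrix(E[:3,:3]).as_rotvec()
    print('row(turn, shift old axes)',rv.round(4),(E[:3,3]*1e3).round(2),'| shift new axes',(E[:3,:3].T@E[:3,3]*1e3).round(2),'x',N,'|t|',np.linalg.norm(E[:3,3])*1e3,'deg',np.degrees(np.linalg.norm(rv)))
    M=S.copy()
    for i in range(N):
        M=M@E
        if (i+1)%4==0: print(i+1,M[:3,3])
E
python3 - <<'E'
from plan import *
print('bottle base',onz('t0',(450,180),0),'glass',onz('t0',(355,165),0),'plug',onz('t0',(316,225),.028),'stopper',onz('t0',(412,224),.03))
plan(T([.442,-.262,.25],tool(DOWN,az(-45))),32)
E
```

```text
bottle base [ 0.7249 -0.2496  0.    ] glass [ 0.7567 -0.0758  0.    ] plug [ 0.6413 -0.0021  0.028 ] stopper [ 0.6397 -0.1719  0.03  ]
row(turn, shift old axes) [ 0.065 -0.     0.   ] [ -0.88 -34.09   0.62] | shift new axes [ -0.88 -33.97   2.83] x 32 |t| 34.10385367559174 deg 3.724876566875597
4 [0.2975 0.5536 0.2253]
8 [0.4085 0.4751 0.2288]
12 [0.4957 0.3707 0.2323]
16 [0.553  0.2473 0.2358]
20 [0.5768 0.1134 0.2394]
24 [ 0.5653 -0.0221  0.2429]
28 [ 0.5193 -0.1501  0.2465]
32 [ 0.442 -0.262  0.25 ]
```

play_rows(rows="0.065 0 0 -0.9 -34 0.7 0;0.065 0 0 -0.9 -34 0.7 0;0.065 0 0 -0.9 -34 0.7 0;0.065 0 0 -0.9 -34 0.7 0;0.065 0 0 -0.9 -34 0.7 0;0.065 0 0 -0.9 -34 0.7 0;0.065 0 0 -0.9 -34 0.7 0;0.065 0 0 -0.9 -34 0.7 0", squeeze=40)

```text
time: 0.82
position: [0.4098, 0.4755, 0.2294]
tool_rot: [-0.266, 0.655, 0.266, 0.655]
ft_force: [0.1, 0.8, 0.1]
grip_width: 0.0871
```

play_rows(rows="0 0 0 0 0 0 0;0 0 0 0 0 0 0")

```text
time: 0.98
position: [0.41, 0.4751, 0.2294]
tool_rot: [-0.266, 0.655, 0.266, 0.655]
ft_force: [-1.1, 0.1, -0.1]
grip_width: 0.0867
```

```bash
python3 - <<'E'
from plan import *
S0=T([0.1699,0.6009,0.2218],R.from_quat([-0.4268,0.5645,0.4262,0.5635]).as_matrix())
for nm in 'old','new':
    M=S0.copy()
    E=T([0,0,0],R.from_rotvec([.065,0,0]).as_matrix());D=T(np.array([-.9,-34,.7])/1e3,np.eye(3))
    for i in range(8): M=M@(D@E if nm=='old' else E@D)
    print(nm,M[:3,3])
print(cur())
plan(T([.442,-.262,.25],tool(DOWN,az(-45))),24)
E
```

```text
old [0.4082 0.476  0.229 ]
new [0.3996 0.4608 0.2291]
[[-0.0007 -0.6973  0.7168  0.41  ]
 [-0.0003  0.7168  0.6973  0.4751]
 [-1.      0.0003 -0.0007  0.2294]
 [ 0.      0.      0.      1.    ]]
row(turn, shift old axes) [ 0.0649 -0.      0.    ] [ -0.86 -34.07   0.61] | shift new axes [ -0.86 -33.96   2.82] x 24 |t| 34.085416147330356 deg 3.717003103952175
4 [0.4967 0.3704 0.2328]
8 [0.5537 0.247  0.2362]
12 [0.5771 0.1131 0.2397]
16 [ 0.5654 -0.0223  0.2431]
20 [ 0.5194 -0.1502  0.2466]
24 [ 0.442 -0.262  0.25 ]
```

play_rows(rows="0.065 0 0 -0.9 -34 0.6 0;0.065 0 0 -0.9 -34 0.6 0;0.065 0 0 -0.9 -34 0.6 0;0.065 0 0 -0.9 -34 0.6 0;0.065 0 0 -0.9 -34 0.6 0;0.065 0 0 -0.9 -34 0.6 0;0.065 0 0 -0.9 -34 0.6 0;0.065 0 0 -0.9 -34 0.6 0")

```text
time: 1.65
position: [0.5524, 0.2493, 0.2367]
tool_rot: [-0.089, 0.702, 0.09, 0.701]
ft_force: [1.0, -0.2, 0.3]
grip_width: 0.0872
```

```bash
python3 - <<'E'
from plan import *
snap('wrist','w1')
print(proj('w1',[.521,.2637,.0579]),cur()[:3,3])
E
```

```text
[286.3261 197.7883] [0.555  0.2432 0.2369]
```

play_rows(rows="0.065 0 0 -0.9 -34 0.6 0;0.065 0 0 -0.9 -34 0.6 0;0.065 0 0 -0.9 -34 0.6 0;0.065 0 0 -0.9 -34 0.6 0;0.065 0 0 -0.9 -34 0.6 0;0.065 0 0 -0.9 -34 0.6 0;0.065 0 0 -0.9 -34 0.6 0;0.065 0 0 -0.9 -34 0.6 0")

```text
time: 2.37
position: [0.5645, -0.0194, 0.244]
tool_rot: [0.094, 0.701, -0.093, 0.701]
ft_force: [0.4, -0.4, 0.3]
grip_width: 0.0871
```

play_rows(rows="0.065 0 0 -0.9 -34 0.6 0;0.065 0 0 -0.9 -34 0.6 0;0.065 0 0 -0.9 -34 0.6 0;0.065 0 0 -0.9 -34 0.6 0;0.065 0 0 -0.9 -34 0.6 0;0.065 0 0 -0.9 -34 0.6 0;0.065 0 0 -0.9 -34 0.6 0;0.065 0 0 -0.9 -34 0.6 0")

```text
time: 3.03
position: [0.4415, -0.2587, 0.2513]
tool_rot: [0.271, 0.653, -0.27, 0.653]
ft_force: [0.8, -0.1, 0.2]
grip_width: 0.0867
```

```bash
python3 - <<'E'
from plan import *
a=snap('wrist','w2');b=load('w1')[0]
cv2.imwrite('pics/w12.png',np.vstack([cv2.resize(b,(400,300)),cv2.resize(a,(400,300))]))
print(proj('w2',[.442,-.262,.14]),cur())
E
```

```text
[316.8919 241.6679] [[-0.0032  0.7111  0.7031  0.4381]
 [-0.0035  0.7031 -0.7111 -0.2632]
 [-1.     -0.0047  0.0003  0.2514]
 [ 0.      0.      0.      1.    ]]
```

View pics/w12.png

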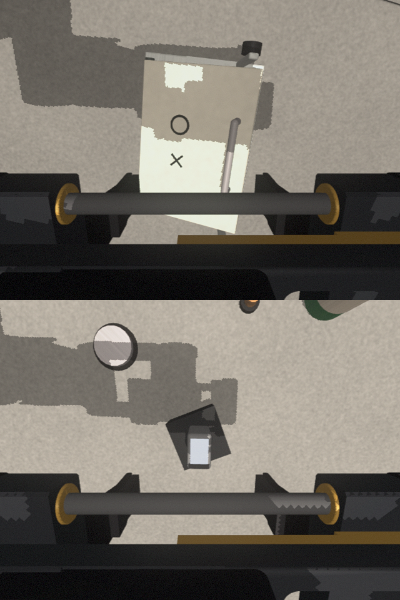

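Wrist pictures: upper, ring at about (287,199) full-res against predicted (286,198). Lower, the gauge screen sits at about (319,242), square to the jaws, as predicted. I'll refine with the screen's outline.

```bash
python3 - <<'E'
from plan import *
im=snap('wrist','w3'); g=im.astype(int)
sub=g[195:290,280:360]; m=((sub.mean(2)>150)).astype(np.uint8)
m=(sub[...,0]-sub[...,2]>5).astype(np.uint8)*(sub.mean(2)>110).astype(np.uint8)
cs,_=cv2.findContours(m,0,1)
k=max(cs,key=cv2.contourArea);r=cv2.minAreaRect(k);print(r,cv2.contourArea(k))
B=cv2.boxPoints(r)+[280,195]
W=np.array([onz('w3',u,.14) for u in B]);print(W,W.mean(0))
for i in(0,1): d=W[i+1]-W[i];print(np.degrees(np.arctan2(d[1],d[0])),np.linalg.norm(d))
print(cur())
plan(T([.442,-.262,.09],tool(DOWN,az(-45))),1)
E
```

```text
((37.5, 39.0), (40.0, 29.0), 90.0) 1126.0
[[ 0.4461 -0.2444  0.14  ]
 [ 0.4614 -0.2599  0.14  ]
 [ 0.4394 -0.2822  0.14  ]
 [ 0.4236 -0.2662  0.14  ]] [ 0.4426 -0.2632  0.14  ]
-45.31136330188004 0.021787860748554353
-134.63774809238026 0.031362445421198135
[[-0.0009  0.7096  0.7046  0.4399]
 [-0.0009  0.7046 -0.7096 -0.2609]
 [-1.     -0.0013 -0.      0.2514]
 [ 0.      0.      0.      1.    ]]
row(turn, shift old axes) [-0.0035 -0.      0.0013] [161.4    0.88   2.26] | shift new axes [161.4    0.67   2.26] x 1 |t| 161.41331542140492 deg 0.21578079596157798
```

play_rows(rows="-0.003 0 0 28 0.7 2.6 0;0 0 0 28 0 0 0;0 0 0 28 0 0 0;0 0 0 28 0 0 0;0 0 0 28 0 0 0;0 0 0 14 0 0 0;0 0 0 7 0 0 0;0 0 0 0 0 0 0")

```text
time: 3.8
position: [0.444, -0.258, 0.0889]
tool_rot: [0.269, 0.655, -0.268, 0.653]
ft_force: [0.1, -0.0, -0.2]
grip_width: 0.0872
```

```bash
python3 - <<'E'
from plan import *
a=snap('scene','s1');print(cur())
cv2.imwrite('pics/s1c.png',cv2.resize(a[60:240,180:360],None,fx=3,fy=3))
E
```

```text
[[-0.0008  0.7033  0.7109  0.4445]
 [ 0.0011  0.7109 -0.7033 -0.2588]
 [-1.      0.0003 -0.0013  0.09  ]
 [ 0.      0.      0.      1.    ]]
```

View pics/s1c.png

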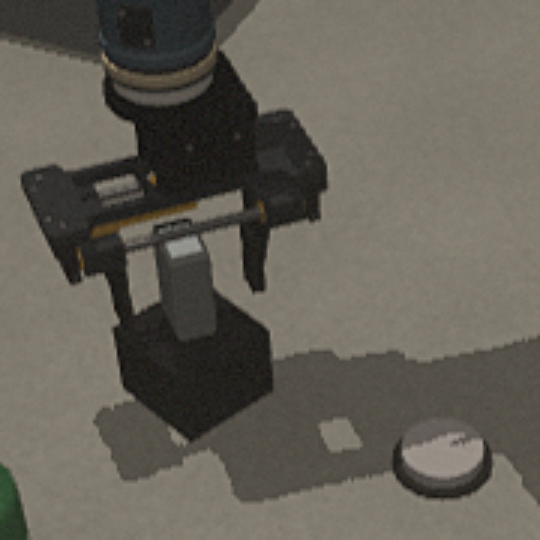

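Picture: fingers straddle the gauge handle over the dock, clear on both sides. I'll shift slightly along tool y and close.

play_rows(rows="0 0 0 0 -3 1 0;0 0 0 0 0 0 0.3;0 0 0 0 0 0 1;0 0 0 0 0 0 1;0 0 0 0 0 0 1;0 0 0 0 0 0 1;0 0 0 0 0 0 1;0 0 0 0 0 0 1", squeeze=40)

```text
time: 4.52
position: [0.4426, -0.263, 0.0904]
tool_rot: [0.27, 0.654, -0.27, 0.654]
ft_force: [0.3, 0.2, 0.1]
grip_width: 0.0481
```

play_rows(rows="0 0 0 0 0 0 1;0 0 0 0 0 0 1;0 0 0 0 0 0 1")

```text
time: 4.77
position: [0.4423, -0.2627, 0.0902]
tool_rot: [0.27, 0.654, -0.269, 0.653]
ft_force: [-0.4, 0.1, 0.9]
grip_width: 0.0302
```

```bash
python3 - <<'E'
from plan import *
print(cur(),readout.get_obs()['ft_force'])
E
```

```text
[[-0.0008  0.7047  0.7095  0.4423]
 [ 0.0006  0.7095 -0.7047 -0.2627]
 [-1.     -0.0001 -0.001   0.0902]
 [ 0.      0.      0.      1.    ]] [-0.4358  0.0947  0.8569]
```

play_rows(rows="0 0 0 -8 0 0 1;0 0 0 -16 0 0 1;0 0 0 -24 0 0 1;0 0 0 -24 0 0 1;0 0 0 -8 0 0 1;0 0 0 0 0 0 1;0 0 0 0 0 0 1")

```text
time: 5.35
position: [0.4424, -0.2627, 0.1703]
tool_rot: [0.269, 0.654, -0.269, 0.654]
ft_force: [-0.5, -1.0, -2.4]
grip_width: 0.03
```

```bash
python3 - <<'E'
from plan import *
print(cur(),readout.get_obs()['ft_force'],readout.get_obs()['grip_width'])
plan(T([.4447,-.0658,.12],tool(DOWN,az(-45))),1)
plan(T([.4447,-.0658,.12],tool(DOWN,az(-45))),8)
E
```

```text
[[ 0.      0.7046  0.7096  0.4424]
 [-0.0001  0.7096 -0.7046 -0.2627]
 [-1.     -0.      0.0001  0.1703]
 [ 0.      0.      0.      1.    ]] [-0.5173 -0.9514 -2.3587] 0.02998339353368374
row(turn, shift old axes) [0.0035 0.0001 0.    ] [  50.24  141.34 -137.1 ] | shift new axes [  50.25  140.86 -137.58] x 1 |t| 203.2157999167056 deg 0.19912952608692486
row(turn, shift old axes) [0.0004 0.     0.    ] [  6.28  17.64 -17.16] | shift new axes [  6.28  17.63 -17.17] x 8 |t| 25.401986728183 deg 0.024891190760865607
4 [ 0.4435 -0.1642  0.1451]
8 [ 0.4447 -0.0658  0.12  ]
```

play_rows(rows="0 0 0 0 10 -9.7 1;0 0 0 0 22 -21.3 1;0 0 0 0 26 -25.2 1;0 0 0 8 28 -27.2 1;0 0 0 10 26 -25.2 1;0 0 0 12 19.3 -18.7 1;0 0 0 12 10 -9.8 1;0 0 0 8 0 0 1")

```text
time: 6.02
position: [0.4414, -0.0613, 0.1183]
tool_rot: [0.268, 0.657, -0.268, 0.652]
ft_force: [-0.2, 0.6, -2.2]
grip_width: 0.0296
```

play_rows(rows="0 0 0 0 0 0 1;0 0 0 0 0 0 1;0 0 0 0 0 0 1")

```text
time: 6.27
position: [0.4454, -0.0669, 0.1203]
tool_rot: [0.27, 0.653, -0.27, 0.654]
ft_force: [-0.1, -0.3, -1.7]
grip_width: 0.03
```

```bash
python3 - <<'E'
from plan import *
print(cur(),readout.get_obs()['ft_force'],readout.get_obs()['grip_width'])
s=snap('scene','s2'); t=snap('top','t2')
for f in('s2','t2'): print(proj(f,[.4447,-.0658,.042]),proj(f,[.4447,-.0658,.017]))
can=np.zeros((480,800,3),np.uint8)
can[:,:400]=cv2.resize(s[110:230,277:377],None,fx=4,fy=4);can[:,400:]=cv2.resize(t[265:385,304:404],None,fx=4,fy=4);cv2.imwrite('pics/c2.png',can)
plan(T([.4447,-.0658,.0882],tool(DOWN,az(-45))),1)
E
```

```text
[[ 0.0004  0.7055  0.7087  0.4454]
 [-0.0003  0.7087 -0.7055 -0.0669]
 [-1.      0.0001  0.0005  0.1203]
 [ 0.      0.      0.      1.    ]] [-0.0944 -0.3039 -1.6983] 0.029981626551024956
[327.2051 199.7612] [326.9882 208.1418]
[355.0026 336.8749] [354.1555 336.1319]
row(turn, shift old axes) [ 0.0018  0.0014 -0.0005] [32.52  0.38 -1.61] | shift new axes [32.52  0.39 -1.57] x 1 |t| 32.56007063297264 deg 0.13232151197040673
```

View pics/c2.png

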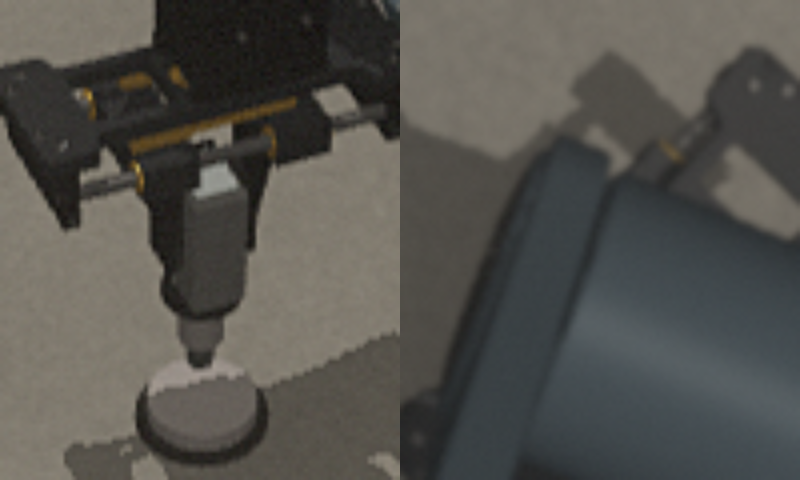

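The foot is at about (327,200.5) full-res, against predicted (327.2,199.8), and over the disc's middle. Now press gently.

play_rows(rows="0 0 0 8 0.3 -0.8 1;0 0 0 9 0 -0.5 1;0 0 0 5 0 0 1;0 0 0 3 0 0 1;0 0 0 2 0 0 1;0 0 0 2 0 0 1;0 0 0 0 0 0 1;0 0 0 0 0 0 1")

```text
time: 7.03
position: [0.444, -0.065, 0.0915]
tool_rot: [0.269, 0.654, -0.27, 0.654]
ft_force: [-2.0, -1.7, 0.5]
grip_width: 0.0299
```

```bash
python3 - <<'E'
from plan import *
print(cur(),readout.get_obs()['ft_force'],readout.get_obs()['grip_width'])
E
```

```text
[[-0.0003  0.7046  0.7096  0.444 ]
 [-0.0001  0.7096 -0.7046 -0.065 ]
 [-1.     -0.0003 -0.0001  0.0915]
 [ 0.      0.      0.      1.    ]] [-2.0181 -1.674   0.4998] 0.02993158185146804
```

play_rows(rows="0 0 0 1.5 0 0 1;0 0 0 1.5 0 0 1;0 0 0 0 0 0 1;0 0 0 0 0 0 1;0 0 0 0 0 0 1;0 0 0 0 0 0 1;0 0 0 0 0 0 1;0 0 0 0 0 0 1")

```text
time: 7.7
position: [0.4442, -0.065, 0.0884]
tool_rot: [0.269, 0.654, -0.27, 0.654]
ft_force: [-1.5, -0.8, 0.4]
grip_width: 0.0299
```

```bash
python3 - <<'E'
from plan import *
print(cur())
F=[]
for i in range(3):
    s=snap('scene',f's3');F.append(readout.get_obs()['ft_force'])
print(np.array(F))
cv2.imwrite('pics/c3.png',cv2.resize(s[110:230,277:377],None,fx=5,fy=5))
E
```

```text
[[-0.      0.7047  0.7095  0.4442]
 [-0.0001  0.7095 -0.7047 -0.065 ]
 [-1.     -0.0001  0.      0.0884]
 [ 0.      0.      0.      1.    ]]
[[-2.0214 -0.2393  2.27  ]
 [-1.3678 -0.6009  1.6783]
 [-1.2259 -1.1419  1.2692]]
```

View pics/c3.png

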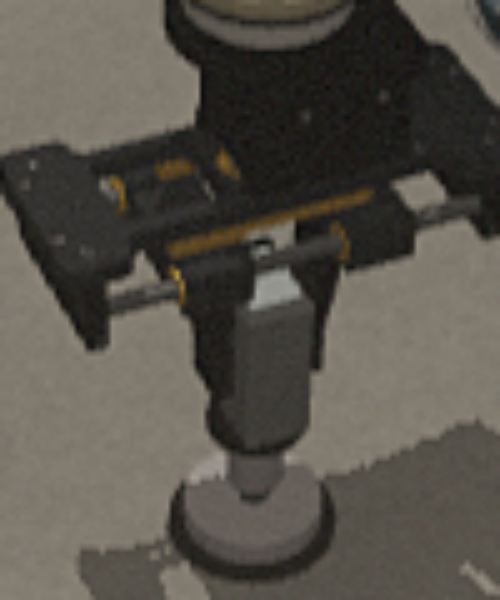

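play_rows(rows="0 0 0 0 0 0 1;0 0 0 0 0 0 1;0 0 0 0 0 0 1;0 0 0 0 0 0 1;0 0 0 0 0 0 1;0 0 0 0 0 0 1;0 0 0 0 0 0 1;0 0 0 0 0 0 1")

```text
time: 8.52
position: [0.4442, -0.065, 0.0884]
tool_rot: [0.269, 0.654, -0.269, 0.654]
ft_force: [-1.6, -0.7, 3.2]
grip_width: 0.0298
```

Picture: the gauge is upright, with the foot in the middle of the disc and partly pressed. Force rise is about 4 N, and it has held for over 1 s. Now lift and go to the ring.

play_rows(rows="0 0 0 -4 0 0 1;0 0 0 -10 0 0 1;0 0 0 -20 0 0 1;0 0 0 -28 0 0 1;0 0 0 -28 0 0 1;0 0 0 -20 0 0 1;0 0 0 -10 0 0 1;0 0 0 0 0 0 1")

```text
time: 9.18
position: [0.4463, -0.0653, 0.2108]
tool_rot: [0.27, 0.651, -0.269, 0.656]
ft_force: [-0.2, -1.2, -2.7]
grip_width: 0.0296
```

```bash
cat >> plan.py <<'E'
S=.288; A=8.3
n=np.array([-np.sin(S)*np.cos(np.radians(A)),-np.sin(S)*np.sin(np.radians(A)),np.cos(S)])
ring=np.array([.521,.2637,.0579])
def rg(h,jaw=8.3): return T(ring+n*h,tool(-n,az(jaw)))
E
python3 - <<'E'
from plan import *
# cross for edge direction
for f,b in(('t0',(183,280,206,302)),('s0',(441,256,457,269))):
    im=cv2.cvtColor(load(f)[0],6)[b[1]:b[3],b[0]:b[2]]; w=np.clip(130-im.astype(float),0,None); yy,xx=np.mgrid[b[1]:b[3],b[0]:b[2]]
    print(f,(xx*w).sum()/w.sum(),(yy*w).sum()/w.sum()); 
    if f=='t0':a=((xx*w).sum()/w.sum(),(yy*w).sum()/w.sum())
    else: c,e=tri('t0',a,'s0',((xx*w).sum()/w.sum(),(yy*w).sum()/w.sum()))
d=ring-c;print('cross',c,e,np.linalg.norm(d),np.degrees(np.arctan2(d[1],d[0])))
print(cur())
plan(rg(.16),16)
E
```

```text
t0 193.15203145478375 289.5078636959371
s0 447.9193548387097 261.37173579109066
cross [0.5291 0.2091 0.0581] 0.0006505814713813714 0.05523400666244188 98.42679392210012
[[ 0.0069  0.7048  0.7094  0.4463]
 [-0.0019  0.7094 -0.7048 -0.0653]
 [-1.      0.0035  0.0063  0.2108]
 [ 0.      0.      0.      1.    ]]
row(turn, shift old axes) [-0.0575 -0.0162  0.0083] [-0.29 20.28 -5.33] | shift new axes [-0.19 20.56 -4.16] x 16 |t| 20.97574680441355 deg 3.4572372477916993
4 [0.4819 0.0105 0.2124]
8 [0.499  0.0924 0.2139]
12 [0.497  0.1761 0.214 ]
16 [0.476  0.2571 0.2113]
```

Ring-to-cross is 55.2 mm at azimuth 98.4°, which confirms the geometry.

play_rows(rows="-0.0575 -0.0162 0.0083 -0.3 20.3 -5.3 1;-0.0575 -0.0162 0.0083 -0.3 20.3 -5.3 1;-0.0575 -0.0162 0.0083 -0.3 20.3 -5.3 1;-0.0575 -0.0162 0.0083 -0.3 20.3 -5.3 1;-0.0575 -0.0162 0.0083 -0.3 20.3 -5.3 1;-0.0575 -0.0162 0.0083 -0.3 20.3 -5.3 1;-0.0575 -0.0162 0.0083 -0.3 20.3 -5.3 1;-0.0575 -0.0162 0.0083 -0.3 20.3 -5.3 1")

```text
time: 9.85
position: [0.4969, 0.0941, 0.2102]
tool_rot: [0.116, 0.646, -0.108, 0.747]
ft_force: [0.0, 0.0, -2.0]
grip_width: 0.0298
```

play_rows(rows="-0.0575 -0.0162 0.0083 -0.3 20.3 -5.3 1;-0.0575 -0.0162 0.0083 -0.3 20.3 -5.3 1;-0.0575 -0.0162 0.0083 -0.3 20.3 -5.3 1;-0.0575 -0.0162 0.0083 -0.3 20.3 -5.3 1;-0.0575 -0.0162 0.0083 -0.3 20.3 -5.3 1;-0.0575 -0.0162 0.0083 -0.3 20.3 -5.3 1;-0.0575 -0.0162 0.0083 -0.3 20.3 -5.3 1;-0.0575 -0.0162 0.0083 -0.3 20.3 -5.3 1")

```text
time: 10.52
position: [0.4734, 0.2587, 0.2081]
tool_rot: [-0.043, 0.6, 0.06, 0.796]
ft_force: [-0.2, -0.0, -1.3]
grip_width: 0.0299
```

play_rows(rows="0 0 0 0 0 0 1;0 0 0 0 0 0 1;0 0 0 0 0 0 1")

```text
time: 10.77
position: [0.4741, 0.2573, 0.2087]
tool_rot: [-0.042, 0.6, 0.058, 0.797]
ft_force: [0.7, 0.3, -2.6]
grip_width: 0.0297
```

```bash
python3 - <<'E'
from plan import *
print(cur(),readout.get_obs()['ft_force'],readout.get_obs()['q'])
plan(rg(.1),1)
E
```

```text
[[ 0.2725 -0.1438  0.9513  0.4741]
 [ 0.0422  0.9896  0.1375  0.2573]
 [-0.9612  0.0027  0.2757  0.2087]
 [ 0.      0.      0.      1.    ]] [ 0.7201  0.2641 -2.6104] [ 0.3157  0.3477  1.8598 -0.0727  0.6594  0.2231]
row(turn, shift old axes) [-0.0013 -0.0086 -0.0024] [58.04 -0.62  3.02] | shift new axes [58.07 -0.48  2.52] x 1 |t| 58.12561441014913 deg 0.5189647168219234
```

play_rows(rows="0 -0.008 -0.002 8 -0.6 1.5 1;0 0 0 14 0 1.5 1;0 0 0 16 0 0 1;0 0 0 12 0 0 1;0 0 0 8 0 0 1;0 0 0 0 0 0 1;0 0 0 0 0 0 1;0 0 0 0 0 0 1")

```text
time: 11.43
position: [0.4941, 0.2596, 0.1552]
tool_rot: [-0.042, 0.596, 0.058, 0.8]
ft_force: [0.2, 0.4, -1.9]
grip_width: 0.0299
```

```bash
python3 - <<'E'
from plan import *
s=snap('scene','s4'); t=snap('top','t4')
M=cur();print(M,readout.get_obs()['ft_force'])
foot=M[:3,3]+M[:3,0]*.0782
print('foot',foot,'h',(foot-ring)@n,'s4 foot',proj('s4',foot),'ring',proj('s4',ring),proj('t4',ring))
plan(rg(.0712),1)
can=np.zeros((500,800,3),np.uint8)
can[:,:400]=cv2.resize(s[180:305,428:528],None,fx=4,fy=4);can[:,400:]=cv2.resize(t[220:345,110:210],None,fx=4,fy=4);cv2.imwrite('pics/c4.png',can)
E
```

```text
[[ 0.2833 -0.1434  0.9482  0.4941]
 [ 0.0422  0.9897  0.1371  0.2599]
 [-0.9581  0.0012  0.2864  0.1556]
 [ 0.      0.      0.      1.    ]] [-0.4776  0.5789 -2.998 ]
foot [0.5162 0.2632 0.0807] h 0.023239565668479567 s4 foot [480.361  257.0536] ring [477.4532 266.7965] [161.0268 294.8305]
row(turn, shift old axes) [-0.0012  0.0025 -0.0009] [30.23 -0.11 -1.75] | shift new axes [30.24 -0.08 -1.67] x 1 |t| 30.2856451090126 deg 0.16702567927375267
```

View pics/c4.png

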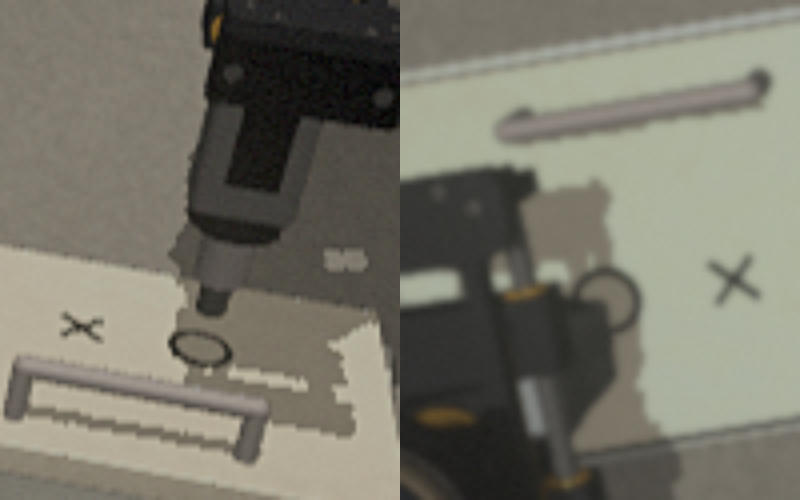

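The foot is at about (481,257.5) full-res, against predicted (480.4,257), and the ring at (478,267), so the alignment is good. Press.

play_rows(rows="0 0.002 0 6 0 -1 1;0 0 0 8 0 -0.7 1;0 0 0 5 0 0 1;0 0 0 3 0 0 1;0 0 0 2 0 0 1;0 0 0 2 0 0 1;0 0 0 0 0 0 1;0 0 0 0 0 0 1")

```text
time: 12.2
position: [0.4988, 0.2606, 0.1292]
tool_rot: [-0.043, 0.598, 0.058, 0.798]
ft_force: [-1.0, -0.0, -0.5]
grip_width: 0.0296
```

```bash
python3 - <<'E'
from plan import *
F=[]
for i in range(4): imaging.camera('wrist');F.append(readout.get_obs()['ft_force'])
M=cur();print(M,np.array(F))
foot=M[:3,3]+M[:3,0]*.0782;print('h',(foot-ring)@n)
plan(rg(.0712),1)
E
```

```text
[[ 0.279  -0.1436  0.9495  0.4987]
 [ 0.0412  0.9896  0.1376  0.2605]
 [-0.9594  0.0008  0.2821  0.1294]
 [ 0.      0.      0.      1.    ]] [[-2.369  -0.3545  0.385 ]
 [-2.7676 -0.5959  0.1572]
 [-2.7974 -0.5033  0.1685]
 [-2.3766 -0.976  -0.1744]]
h -0.0032873477572459204
row(turn, shift old axes) [-0.0009 -0.002  -0.0005] [ 3.71 -0.09  1.26] | shift new axes [ 3.71 -0.09  1.26] x 1 |t| 3.9202608284021117 deg 0.13266884511923885
```

play_rows(rows="0 0 0 1.5 0 0 1;0 0 0 1.2 0 0 1;0 0 0 1 0 0 1;0 0 0 0 0 0 1;0 0 0 0 0 0 1;0 0 0 0 0 0 1;0 0 0 0 0 0 1;0 0 0 0 0 0 1")

```text
time: 13.07
position: [0.5, 0.2608, 0.1258]
tool_rot: [-0.043, 0.597, 0.058, 0.799]
ft_force: [-3.9, -0.8, 1.3]
grip_width: 0.0299
```

```bash
python3 - <<'E'
from plan import *
F=[]
for i in range(4): s=snap('scene','s5');F.append(readout.get_obs()['ft_force'])
M=cur();print(M,np.array(F),readout.get_obs()['grip_width'])
foot=M[:3,3]+M[:3,0]*.0782;print('h',(foot-ring)@n,'lat',foot-ring-n*((foot-ring)@n),'ang',np.arccos(-M[:3,0]@n))
cv2.imwrite('pics/c5.png',cv2.resize(s[180:305,428:528],None,fx=4.8,fy=4.8))
E
```

```text
[[ 0.2797 -0.1436  0.9493  0.5002]
 [ 0.0414  0.9896  0.1375  0.2608]
 [-0.9592  0.0009  0.2827  0.1258]
 [ 0.      0.      0.      1.    ]] [[-3.3248 -1.0476  1.3124]
 [-2.9232  0.2583  1.0225]
 [-3.1419  0.342   1.9772]
 [-3.6214 -0.1663  1.144 ]] 0.02996038498894002
h -0.007143265610735465 lat [-0.0009  0.     -0.0003] ang 0.001496011871634574
```

View pics/c5.png

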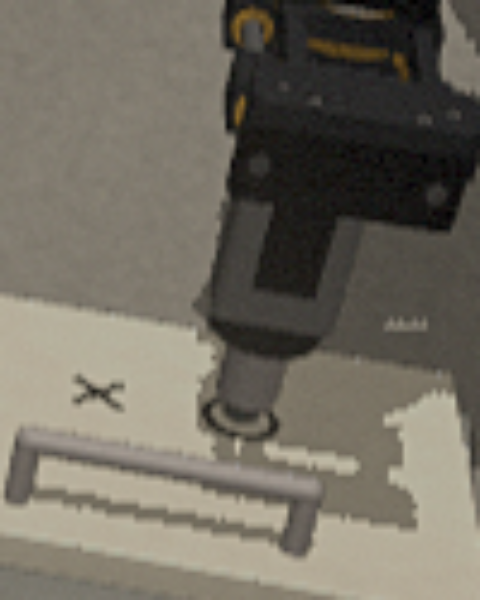

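The foot stands inside the ring, visibly centred at about (240,415) in the crop. The gauge is square to the front and the press is about 7 mm at about 4 N. I'm handing in.

```bash
python3 -c "
from rig import robot;print(robot.hand_in())"
```

```text
the job is handed in; nothing more can be done
None
```

I took the gauge from its dock, zeroed it on the steel disc, and set its foot on the ring mark. I handed in at about 13 s, with the arm still holding it there. No verdict was reported.

- **Zeroing:** the gauge stood upright with the foot on the disc's middle, within about 1–2 mm. From the arm's pose the foot was pressed about 7 mm, and the wrist force rose by about 4 N. It held for more than 1 s.
- **Ring mark:** the foot's centre was about 1 mm from my estimate of the ring's centre. The gauge was within 0.01 rad of square to the front as I estimated it (slope about 0.29 rad, good to about 0.02 rad). The press was about 7 mm, with a push of roughly 4 N square to the front. The last picture shows the foot inside the ring.
- **Grip:** the jaws stood at 30 mm, the handle's width, throughout.
- **Limits of the checks:** the press depth comes from the pose and the wrist force, not from a direct reading, and the force readings scatter by about 0.5–1 N. They agreed with the spring figures you gave.
- **Bystanders:** the paths were planned clear of them. I did not check their final positions separately.

None of these checks failed or disagreed.

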